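# Load the test kiln and shut its door on the catch

### The arm

A 6-joint arm with a two-finger parallel gripper is mounted at the origin on the work surface. World frame = base frame: x ahead of the robot, y to its left, z up, the work surface at z = 0. Lengths are in m, angles in degrees, forces in N, time in s.
With the tool pointing down it reaches from about 0.325 to 0.775 m from the base axis. Payload 5.5 kg.
Tool frame: the origin (TCP) lies at the centre of the arm's flange, where the gripper is bolted on; the fingertips stand 182 mm ahead of it and the grasp point (between the pads) lies 163 mm ahead of it; z points along the fingers, y is the line along which they close (so a half turn about z gives the same grasp; the last joint's range is limited). The gripper opens to 88 mm and grips with 3 to 60 N. Pads are 20 mm wide; open, the fingers measure 115 mm over their backs; the gripper's body (75 mm by 178 mm) begins 61 mm behind the grasp point.
Start: joints at [66.595, 5.22, 70.514, -0, 104.267, -3.249], TCP at [0.207, 0.563, 0.405] pointing down, gripper open.
Joint ranges: [-164.24, 164.24], [-49.07, 125.15], [9.68, 141.18], [-86.29, 266.29], [3.28, 154.24], [-151.56, 151.56]. Speed limits (degrees/s): [147.25, 147.25, 172.46, 180, 180, 180].

### API

Orientations are given as [roll, pitch, yaw] about the fixed x, y, z axes, in that order (R = Rz(yaw) Ry(pitch) Rx(roll)).
In Python, from station import r gives the robot as it stands. The module is installed in compiled form; this text tells all that it offers. Calls block until the motion is done:
- r.reach(position, orientation): joint-space move of the TCP to a pose.
- r.servo_line(position, rotation=None, speed=0.15): straight line of the TCP; rotation=None keeps the orientation; speed is the mean speed in m/s.
- r.move_joints(angles): joint-space move.
- r.let_go() and r.grab(squeeze=None): open the fingers fully, or close them until they stop; squeeze is the grip in N (None keeps the last).
- r.wait(seconds).
- r.inverse_kinematics(position, orientation): joint angles nearest the present ones, or None.
- r.sense(): the state.
- r.snapshot(name): name is "scene" or "top"; returns a dict with "frame" (480x640x3 uint8, red, green, blue), "fx", "fy", "cx", "cy" (pixels), "dist_coeffs" ([k1, k2, p1, p2, k3] as OpenCV has them; the pictures are not rectified), "R" (3x3) and "t" (3): a world point X has camera coordinates R X + t. Camera axes: x right, y down, z forward; pixel columns grow to the right and rows downward; lengths in m; the calibration is good to about 2 mm. A picture is of the moment at which its call begins. There is no depth.
A pose or a line that the arm cannot do raises r.IKError and nothing moves.
- r.hand_in(): hands the job in; it is judged then, once.
The state is a dict: "clock": time; "joints": joint angles; "joint_vel": joint speeds; "joint_torque": joint torques, N m; "tcp_pos": TCP position; "orientation": TCP orientation; "contact_force": force on the tool from outside, world axes, zero at the start; "torque": the same for the moment, N m; "opening": finger opening in m; "gripper_force": force on a finger pad.
Only numpy, scipy, OpenCV 4.12 (cv2) and the standard library are available. Lean on these libraries where they do the work, as an engineer would, in place of code of your own. Each camera call takes 0.05 s, during which the arm holds its last target. There are 200 camera calls.

### The job

While the kiln door stands wide open, slide the ware tray with its two clay cones straight into the test kiln until the whole tray is inside the chamber. Then push the door shut, gently and without slamming, until it clicks home on its catch and stays fully closed. Keep both cones standing on the tray, and leave the red mug and the two glaze jars where they are.

Things in the scene. Friction and masses are not known exactly. Their poses are not given: they have to be found in the camera images.
- kiln: Front-loading test kiln, fixed: cream firebrick, aluminium jacket, grey plinth; 300 wide, 260 deep, 245 high. Origin: table level, middle of its front face; x points into the kiln, y to the catch side (left as one faces it; hinge on the -y side), z up. Nothing stands on its top; a blue control box is on its -y side.
- mouth (a point): Middle of the chamber opening's lower edge, 70 mm above the table, in the kiln's front face. The opening is 200 wide (y +-100), 140 high, the chamber 220 deep. Outside, a loading ledge carries on level with the chamber floor (z = 70), 100 mm out towards -x and 240 wide. Axes as the kiln's.
- door (a joint): Hinge angle of the green door, rad: 0 = fully shut, grows as it opens (counter-clockwise seen from above) to 2.25. Panel 30 thick, centred on the axis, from 3 to 295 mm from it, z 78 to 235 mm. 0.9 kg. It stays where it is left; the damped hinge needs 2 to 5 N at 200 mm radius. Faster than 2.5 rad/s is slamming.
- catch_roller (a point): Sprung catch roller on the kiln's +y side, x = 40, z = 120 mm in the kiln's frame. A tongue on the door's free edge, z 95 to 145, reaches 58 mm inwards; its nib rides over the roller: resistance starts at about 0.055 rad and takes about 13 N at 200 mm radius; past about 0.025 rad the catch pulls the door to 0 and holds it. Not past, it stays ajar.
- door_hinge (a point): Point on the door's vertical hinge axis, level with the door's top edge (235 mm above the table). The axis is at x = -17, y = -150 mm in the kiln's frame.
- door_push (a point): Point on the door's outer face, at its top edge, 200 mm from the hinge axis: a good place to push, up to 45 mm below the edge. A vertical bar handle stands 36 mm out of that face, 255 mm from the axis, at z 90 to 175 mm only.
- tray: Loose red-brown ware tray, 0.6 kg, 160 deep (x) x 170 wide (y), plate 12 thick, with an upright front lip 12 thick and 38 high over its whole width. Origin: centre of its underside; x points from the lip to the back (into the kiln). It stands on the loading ledge and chamber floor, sticking out of the chamber at first.
- tray_front (a point): Middle of the top edge of the tray lip's outer (front) face, 38 mm above the tray's underside. The lip's face below it is where to push.
- cone_a: Loose clay cone standing on the tray, 100 high, base radius 34, top radius 10, 0.2 kg. Origin: centre of its base.
- cone_b: The other clay cone on the tray, same size and origin.
- red_mug: Bystander: red mug, radius 40, 85 high, handle at its +y. Origin: centre of its underside.
- blue_jar: Bystander: blue glaze jar, radius 33, 100 high. Origin: centre of its underside.
- white_jar: Bystander: white glaze jar with a green cap, radius 33, 100 high. Origin: centre of its underside.
Not all that is in view belongs to the job. What is shaped like the cone_b but yellow is not meant.

How it is judged (in metres and radians):
On the way, in this order (a step that is already met when the one before it is completed fails the run):
1. the tray is wholly inside the chamber while the door still stands open (x of tray_front in the frame of kiln above 0.002 m and value of joint door above 1 rad), for 0.2 s.
2. the door is shut on its catch (value of joint door below 0.015 rad), for 0.3 s.
At the end, for the whole second after the job is handed in: The tray's front is at least 2 mm behind the kiln's front face, the door is on its catch (within 0.015 rad of shut), both cones stand upright (within 0.12 rad) on the tray, and all is at rest (x of tray_front in the frame of kiln above 0.002 m and value of joint door below 0.015 rad and angle between each of cone_a, cone_b's own z axis and vertical below 0.12 rad and z of cone_a in the frame of tray between 0.006 and 0.02 m and z of cone_b in the frame of tray between 0.006 and 0.02 m and linear speed of tray below 0.02 m/s); the robot touches nothing.
It fails at once if the door is slammed (faster than 2.5 rad/s) (velocity of joint door below -2.5 rad/s).
It fails at once if a clay cone is toppled (angle between any of cone_a, cone_b's own z axis and vertical above 0.5 rad).
It fails at once if the red mug or a glaze jar is moved by more than 30 mm (distance of any of red_mug, blue_jar, white_jar from where it was at the start of the episode above 0.03 m).
It also fails if it takes over 59 s, if anything falls off the work surface, if the arm or the gripper's body presses on something with over 40 N, if the wrist force passes 120 N, or if a joint passes its speed limit or range.

## Working session

There is one attempt and no reset: what is moved stays moved. The work goes in short steps, each a Python script; the robot and the scene stay as the last script left them, time stands still between calls to the robot, and variables do not carry over. Pictures are saved under pics/ and viewed, at most 10 in all, crops included, and the job is handed in when it is done.

```bash
mkdir -p pics
python3 - <<'E'
from station import r
import cv2,pickle
d={}
for n in("scene","top"):
    s=r.snapshot(n);d[n]=s;cv2.imwrite(f"pics/{n}0.png",s["frame"][:,:,::-1])
    print(n,s["fx"],s["cx"],s["R"],s["t"],s["dist_coeffs"])
pickle.dump(d,open("d0.pkl","wb"));print(r.sense())
E
```

```text
scene 548.3448917548177 323.8411601366114 [[ 0.86856585 -0.49544618 -0.01124512]
 [-0.41820098 -0.72059514 -0.5530376 ]
 [ 0.26589718  0.48505229 -0.83308041]] [-0.53291313  0.33310899  1.37707729] [0.02464858 0.         0.         0.         0.        ]
top 434.4279190278999 313.00054987596496 [[ 0.01301914 -0.9998005   0.0151482 ]
 [-0.99302535 -0.01470332 -0.11698063]
 [ 0.11718002 -0.01351956 -0.99301866]] [-0.03326243  0.64780529  1.27115369] [-0.01896874  0.          0.          0.          0.        ]
{'clock': 0.1, 'joints': array([ 6.65935777e+01,  5.25861490e+00,  7.05731188e+01, -1.17882968e-03,
        1.04266161e+02, -3.24940875e+00]), 'joint_vel': array([-0.01887131, -0.08889503, -0.13128198,  0.07761774, -0.03469935,
       -0.06499371]), 'joint_torque': array([ 2.32788174e-03, -4.47857451e+01, -4.07569098e+01,  6.98467134e-02,
        2.84745719e-02, -1.05030826e-04]), 'tcp_pos': array([0.20679093, 0.56329858, 0.4036399 ]), 'orientation': array([-1.79902198e+02, -4.40775444e-03,  1.59842693e+02]), 'contact_force': array([ 0.47477214, -0.58619907, -1.07569323]), 'torque': array([0.01354256, 0.02528602, 0.0097556 ]), 'gripper_force': 0.0, 'opening': 0.08810938785912327}
```

View pics/scene0.png

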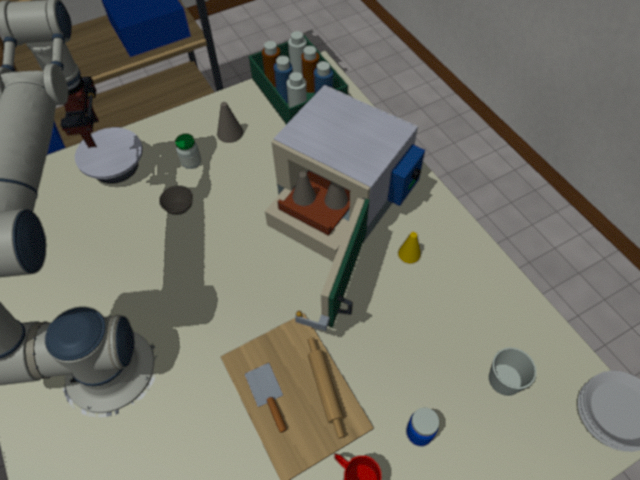

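View pics/top0.png

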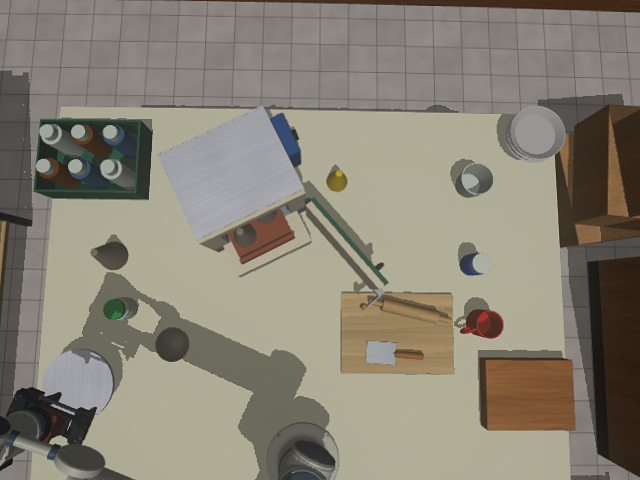

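The scene view shows the kiln at about (345,150), with the tray on its ledge at (315,205) and the door open towards (340,310). In the top view, the kiln top's corners are about (262,106), (304,188), (203,247) and (159,155). The tray lip is at about (265,250) and the door's top edge runs from (310,200) to (385,283). I'll enlarge both for accurate corners.

Run:
```python
import cv2,pickle
d=pickle.load(open("d0.pkl","rb"))
a=d["top"]["frame"][100:300,150:400,::-1]
cv2.imwrite("pics/tc.png",cv2.resize(a,(750,600),interpolation=cv2.INTER_CUBIC))
a=d["scene"]["frame"][80:340,250:450,::-1]
cv2.imwrite("pics/sc.png",cv2.resize(a,(460,598),interpolation=cv2.INTER_CUBIC))
```

```text
(no output)
```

View pics/tc.png

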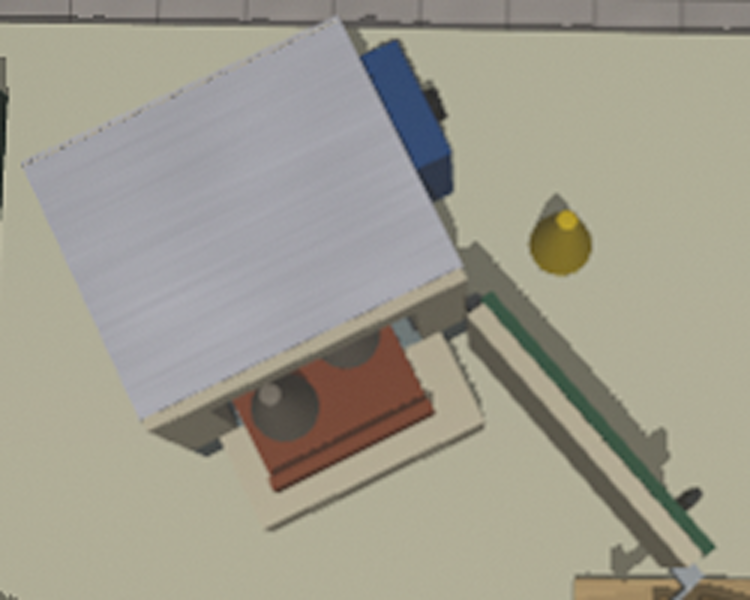

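View pics/sc.png

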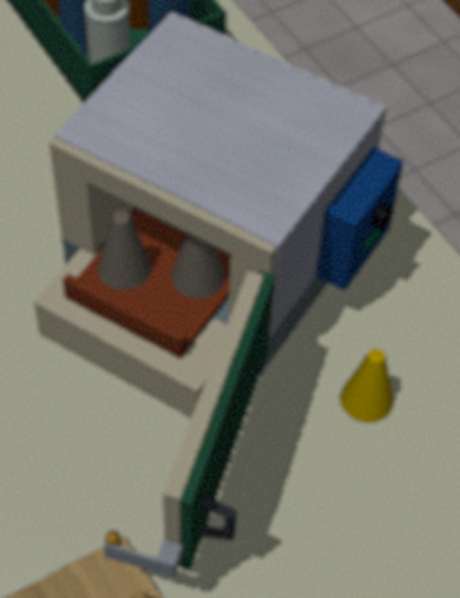

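The top crop gives these kiln corners: (22,163), (338,17), (463,267) and (145,420). The ledge's front corners are (268,528) and (484,426). The lip runs (277,490)-(433,412), and the door's outer top edge (490,293)-(713,548). The scene crop agrees. Next I'll fit the poses to both views together.

```bash
cat > h.py <<'E'
import numpy as np,cv2,pickle
from scipy.optimize import least_squares
d=pickle.load(open("d0.pkl","rb"))
def proj(s,P):
    K=np.array([[s["fx"],0,s["cx"]],[0,s["fy"],s["cy"]],[0,0,1.]])
    return cv2.projectPoints(np.array(P,float).reshape(-1,1,3),cv2.Rodrigues(np.array(s["R"]))[0],np.array(s["t"]),K,np.array(s["dist_coeffs"]))[0].reshape(-1,2)
def ray(s,px,z):
    K=np.array([[s["fx"],0,s["cx"]],[0,s["fy"],s["cy"]],[0,0,1.]])
    u=cv2.undistortPoints(np.array(px,float).reshape(-1,1,2),K,np.array(s["dist_coeffs"])).reshape(-1,2)
    R=np.array(s["R"]);C=-R.T@np.array(s["t"]);D=np.c_[u,np.ones(len(u))]@R
    return C+D*((z-C[2])/D[:,2])[:,None]
T=lambda p:np.array([150,100])+np.array(p,float)/3
S=lambda p:np.array([250,80])+np.array(p,float)/2.3
def w(pose,p):
    p=np.array(p,float);c,s=np.cos(pose[2]),np.sin(pose[2])
    return p@np.array([[c,s,0],[-s,c,0],[0,0,1]])+[pose[0],pose[1],0]
E
python3 - <<'E'
from h import *
kp=[[.26,.15,.245],[.26,-.15,.245],[0,-.15,.245],[0,.15,.245],[-.1,.12,.07],[-.1,-.12,.07]]
tp=T([[22,163],[338,17],[463,267],[145,420],[268,528],[484,426]])
sp=S([[172,12],[385,108],[272,250],[54,142],[38,305],[195,390]])
f=lambda q:np.r_[(proj(d["top"],w(q,kp))-tp).ravel(),(proj(d["scene"],w(q,kp))-sp).ravel()]
q=least_squares(f,[.7,.1,-.4]).x
print("kiln",q[:2],np.degrees(q[2]));print(f(q).reshape(-1,2).round(1).tolist())
def loc(P): 
    c,s=np.cos(q[2]),np.sin(q[2]);return (P-[q[0],q[1],0])@np.array([[c,-s,0],[s,c,0],[0,0,1]])
print("lip top inner edge",loc(ray(d["top"],T([[272,472],[430,397]]),.108)).round(4).tolist())
print("lip outer edge/108",loc(ray(d["top"],T([[277,490],[433,412]]),.108)).round(4).tolist())
print("lip outer bottom/70",loc(ray(d["top"],T([[277,490],[433,412]]),.070)).round(4).tolist())
print("scene lip",loc(ray(d["scene"],S([[66,280],[183,343]]),.108)).round(4).tolist())
D=loc(ray(d["top"],T([[490,293],[713,548],[475,312],[690,565]]),.235));print("door",D.round(4).tolist())
def dc(a,r,o): # r along panel, o outward; shut panel along +y, outer -x
    return np.array([-.017-np.sin(a)*r+o*-np.cos(a),-.15+np.cos(a)*r-o*np.sin(a),.235])
g=lambda a:np.r_[dc(a[0],.003,.015)-D[0],dc(a[0],.295,.015)-D[1],dc(a[0],.003,-.015)-D[2],dc(a[0],.295,-.015)-D[3]]
a=least_squares(g,[1.8]);print("door a",a.x,a.fun.reshape(-1,3).round(4).tolist())
for n,p,z in(("blue",(480,264),.1),("mug",(487,324),.085),("white",(116,309),.1)):print(n,ray(d["top"],[p],z).round(3))
print("hinge",w(q,[[-.017,-.15,0],[0,0,0]]))
np.save("k.npy",np.r_[q,a.x])
E
```

```text
kiln [0.67800809 0.13342846] 26.994374664973538
[[-0.2, -1.2], [-0.8, -1.1], [1.0, 2.5], [0.4, 2.7], [-2.1, -0.6], [-0.0, -2.7], [0.6, 0.7], [0.5, -0.4], [0.6, 1.3], [-1.4, 0.3], [-1.3, -1.4], [1.8, 0.6]]
lip top inner edge [[-0.0618, 0.0848, 0.108], [-0.0633, -0.0803, 0.108]]
lip outer edge/108 [[-0.0793, 0.0878, 0.108], [-0.0775, -0.0766, 0.108]]
lip outer bottom/70 [[-0.0747, 0.0918, 0.07], [-0.0729, -0.0777, 0.07]]
scene lip [[-0.0738, 0.0882, 0.108], [-0.0743, -0.0808, 0.108]]
door [[-0.0216, -0.1624, 0.235], [-0.3013, -0.2347, 0.235], [-0.0308, -0.1434, 0.235], [-0.3053, -0.2106, 0.235]]
door a [1.81952919] [[0.0054, -0.0029, 0.0], [0.002, -0.0025, 0.0], [0.0072, 0.0072, 0.0], [-0.0013, 0.0025, 0.0]]
blue [[ 0.575 -0.505  0.1  ]]
mug [[ 0.404 -0.526  0.085]]
white [[0.434 0.528 0.1  ]]
hinge [[ 0.73094568 -0.00794556  0.        ]
 [ 0.67800809  0.13342846  0.        ]]
```

```bash
cat >> h.py <<'E'
def fit():
    kp=[[.26,.15,.245],[.26,-.15,.245],[0,-.15,.245],[0,.15,.245],[-.1,.12,.07],[-.1,-.12,.07]]
    tp=T([[22,163],[338,17],[466,277],[150,431],[268,528],[484,426]])
    sp=S([[172,12],[385,108],[272,262],[54,148],[38,305],[195,390]])
    f=lambda q:np.r_[(proj(d["top"],w(q,kp))-tp).ravel(),(proj(d["scene"],w(q,kp))-sp).ravel()]
    q=least_squares(f,[.7,.1,.45]).x
    return q,f(q)
from scipy.spatial.transform import Rotation as Ro
def tool(q,tip,zdir,ydir,L=.182):
    """TCP pos + rpy for tip at kiln-frame point, tool z / y directions in kiln frame"""
    z=np.array(zdir,float);z/=np.linalg.norm(z);y=np.array(ydir,float);y-=z*(y@z);y/=np.linalg.norm(y)
    R=Ro.from_euler('z',q[2]).as_matrix()@np.c_[np.cross(y,z),y,z]
    return w(q,[tip])[0]-L*R[:,2], Ro.from_matrix(R).as_euler('xyz',degrees=True)
E
python3 - <<'E'
from h import *
from station import r
q,e=fit();print(q,np.degrees(q[2]),e.reshape(-1,2).round(1).tolist());np.save("q.npy",q)
for a in(45,55,65):
  for sg in(1,-1):
    c,s=np.cos(np.radians(a)),np.sin(np.radians(a))
    for tip in([-.17,0,.2],[-.12,0,.087],[.01,0,.087]):
        p,o=tool(q,tip,[c,0,-s],[0,sg,0]);j=r.inverse_kinematics(p,o);print(a,sg,p.round(3),None if j is None else np.round(j))
for sg in(1,-1):
  for al in(1.9,1.2,.6,0):
    n=np.array([-np.cos(al),-np.sin(al),0]);t=np.array([-np.sin(al),np.cos(al),0])
    P=np.array([-.017,-.15,.2])+.2*t+.025*n
    p,o=tool(q,P,[0,0,-1],sg*t);j=r.inverse_kinematics(p,o);print("door",sg,al,p.round(3),None if j is None else np.round(j))
E
```

```text
[0.67522908 0.13089581 0.47095299] 26.983618747473695 [[0.7, -0.2], [0.1, -0.1], [1.0, 0.3], [-0.3, 0.1], [-1.3, 0.4], [0.8, -1.8], [0.2, 1.6], [0.2, 0.6], [0.2, -2.7], [-1.9, -1.3], [-1.7, -0.4], [1.4, 1.7]]
45 1 [ 0.409 -0.005  0.329] [ -17.  -44.  122.   32.   70. -137.]
45 1 [0.454 0.018 0.216] [ -11.  -33.  127.   33.   53. -141.]
45 1 [0.569 0.077 0.216] [  -1.  -11.  111.   29.   43. -133.]
45 -1 [ 0.409 -0.005  0.329] [-17. -44. 122.  32.  70.  43.]
45 -1 [0.454 0.018 0.216] [-11. -33. 127.  33.  53.  39.]
45 -1 [0.569 0.077 0.216] [ -1. -11. 111.  29.  43.  47.]
55 1 [0.431 0.006 0.349] [ -12.  -36.  114.   22.   75. -129.]
55 1 [0.475 0.029 0.236] [  -7.  -26.  119.   22.   60. -130.]
55 1 [0.591 0.088 0.236] [   1.   -6.  102.   18.   53. -123.]
55 -1 [0.431 0.006 0.349] [-12. -36. 114.  22.  75.  51.]
55 -1 [0.475 0.029 0.236] [ -7. -26. 119.  22.  60.  50.]
55 -1 [0.591 0.088 0.236] [  1.  -6. 102.  18.  53.  57.]
65 1 [0.455 0.019 0.365] [  -7.  -28.  105.   14.   82. -123.]
65 1 [0.5   0.042 0.252] [  -3.  -19.  110.   13.   68. -123.]
65 1 [0.616 0.101 0.252] [   4.    0.   93.   11.   64. -116.]
65 -1 [0.455 0.019 0.365] [ -7. -28. 105.  14.  82.  57.]
65 -1 [0.5   0.042 0.252] [ -3. -19. 110.  13.  68.  57.]
65 -1 [0.616 0.101 0.252] [ 4.  0. 93. 11. 64. 64.]
door 1 1.9 [ 0.607 -0.171  0.382] [-19.  10.  68.  -0. 102. 115.]
door 1 1.2 [ 0.532 -0.055  0.382] None
door 1 0.6 [0.541 0.063 0.382] [   3.   -4.   82.   -0.  102. -148.]
door 1 0 [0.615 0.156 0.382] [  11.   10.   67.    0.  102. -106.]
door -1 1.9 [ 0.607 -0.171  0.382] [-19.  10.  68.   0. 102. -65.]
door -1 1.2 [ 0.532 -0.055  0.382] [-10.  -5.  83.   0. 102. -15.]
door -1 0.6 [0.541 0.063 0.382] [  3.  -4.  82.  -0. 102.  32.]
door -1 0 [0.615 0.156 0.382] [ 11.  10.  67.  -0. 102.  74.]
```

Run:
```python
from h import *
from station import r
q=np.load("q.npy");c,s=np.cos(np.radians(52)),np.sin(np.radians(52))
P=lambda x,z,y=.003:tool(q,[x,y,z],[c,0,-s],[0,-1,0])
r.reach(*P(-.17,.26));r.servo_line(*P(-.12,.088),speed=.2)
print(r.sense()["clock"],r.sense()["contact_force"])
r.servo_line(*P(-.093,.088),speed=.05);print(r.sense()["contact_force"].round(1))
for x in(-.065,-.03,.003):
    r.servo_line(*P(x,.088),speed=.04);print(x,r.sense()["contact_force"].round(1))
print(r.sense()["clock"])
for n in("top","scene"):cv2.imwrite(f"pics/{n}1.png",r.snapshot(n)["frame"][:,:,::-1])
a=np.hstack([cv2.resize(cv2.imread("pics/scene1.png")[80:280,230:430],(400,400),interpolation=2),cv2.resize(cv2.imread("pics/top1.png")[130:330,150:350],(400,400),interpolation=2)])
cv2.imwrite("pics/m1.png",a)
```

```text
3.2833 [-0.1384581  -0.15485818  0.76268427]
[-0.4 -0.  -1.6]
-0.065 [-5.7 -3.8  2.5]
-0.03 [-6.5 -4.2  4.8]
0.003 [-6.6 -3.   3.9]
6.825
```

View pics/m1.png

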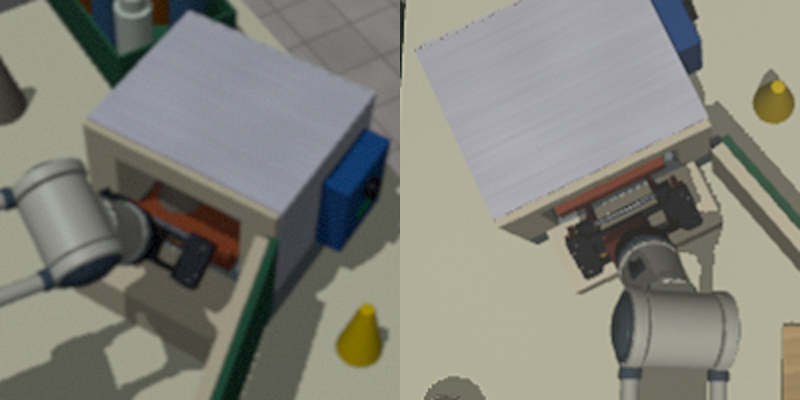

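The tray has gone in straight, at about 6 N, and its lip is now at the mouth (right half, about (620,185)). I'll push about 11 mm further, back off and check.

Run:
```python
from h import *
from station import r
q=np.load("q.npy");c,s=np.cos(np.radians(52)),np.sin(np.radians(52))
P=lambda x,z,y=.003:tool(q,[x,y,z],[c,0,-s],[0,-1,0])
r.servo_line(*P(.014,.088),speed=.04);print(r.sense()["contact_force"].round(1));r.wait(.3)
r.servo_line(*P(-.12,.092),speed=.15);r.servo_line(*P(-.17,.3),speed=.25)
r.grab(10)
# stand-off above the free space outside the door, tool down
al=1.92;n=np.array([-np.cos(al),-np.sin(al),0]);t=np.array([-np.sin(al),np.cos(al),0])
r.reach(*tool(q,[-.33,-.05,.34],[0,0,-1],-t))
r.reach(*tool(q,np.array([-.017,-.15,.33])+.2*t+.09*n,[0,0,-1],-t))
print(r.sense()["clock"],r.sense()["opening"])
for n_ in("top","scene"):cv2.imwrite(f"pics/{n_}2.png",r.snapshot(n_)["frame"][:,:,::-1])
a=np.hstack([cv2.resize(cv2.imread("pics/scene2.png")[80:380,230:430],(400,600),interpolation=2),cv2.resize(cv2.imread("pics/top2.png")[130:430,170:370],(400,600),interpolation=2)])
cv2.imwrite("pics/m2.png",a)
```

```text
[-3.8 -2.9  3.2]
13.9167 0.000540801554920136
```

View pics/m2.png

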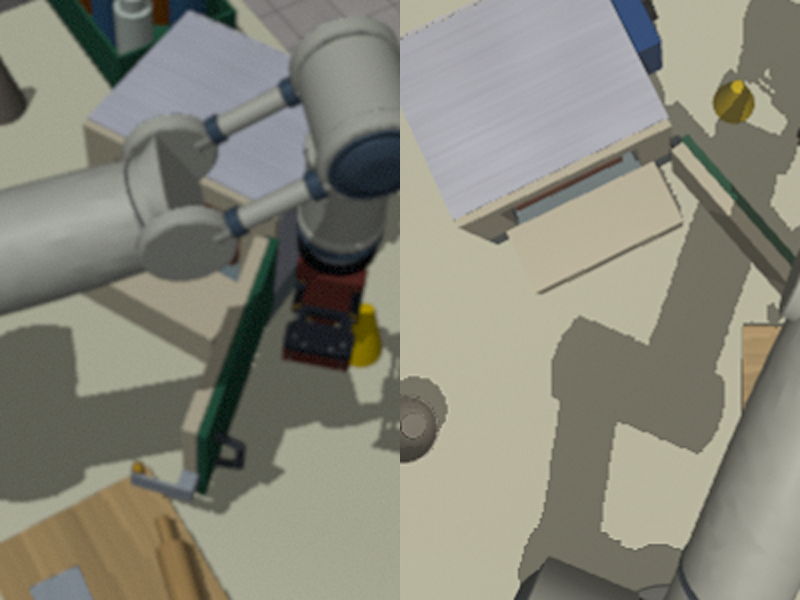

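The ledge is clear and the lip sits behind the front face, with a strip of grey chamber floor showing between them (right half, about (580,190)). The closed fingers hang outside the door face. I'll check the lip position numerically, then sweep the door to nearly shut.

```bash
cat >> h.py <<'E'
def door(q,al,off,z=.2):
    n=np.array([-np.cos(al),-np.sin(al),0]);t=np.array([-np.sin(al),np.cos(al),0])
    return tool(q,np.array([-.017,-.15,z])+.2*t+off*n,[0,0,-1],-t),w([0,0,q[2]],[n])[0]
E
python3 - <<'E'
from h import *
from station import r
q=np.load("q.npy")
px=[[170+(x-400)/2,130+y/2] for x,y in((520,212),(580,188),(635,160))]
for z in(.07,.108):
    v=ray(d["top"],px,z)-[q[0],q[1],0];print(z,(v@Ro.from_euler('z',q[2]).as_matrix()).round(3).tolist())
r.servo_line(*door(q,1.92,.09)[0],speed=.2)
r.servo_line(*door(q,1.92,.045)[0],speed=.1)
for al in np.linspace(1.85,.12,13):
    (p,o),n=door(q,al,.025);r.servo_line(p,o,speed=.09);s=r.sense()
    f=s["contact_force"];print(round(al,2),round(f@n,1),f.round(1),round(s["clock"],1))
for n_ in("top","scene"):cv2.imwrite(f"pics/{n_}3.png",r.snapshot(n_)["frame"][:,:,::-1])
a=np.hstack([cv2.resize(cv2.imread("pics/scene3.png")[80:280,230:430],(400,400),interpolation=2),cv2.resize(cv2.imread("pics/top3.png")[130:330,170:370],(400,400),interpolation=2)])
cv2.imwrite("pics/m3.png",a)
E
```

```text
0.07 [[0.018, 0.091, 0.07], [0.011, -0.003, 0.07], [0.013, -0.094, 0.07]]
0.108 [[0.01, 0.087, 0.108], [0.004, -0.004, 0.108], [0.006, -0.093, 0.108]]
1.85 0.1 [ 0.1 -0.1  1. ] 15.9
1.71 -0.2 [-0.5 -0.2  0.7] 16.4
1.56 0.4 [ 0.2 -0.3 -0.3] 16.9
1.42 -0.3 [-1.2 -0.  -0.4] 17.4
1.27 -0.2 [0.4 0.2 0.1] 17.8
1.13 -0.1 [-0.3  0.1  0.2] 18.3
0.99 0.4 [ 0.1 -0.4 -0.4] 18.8
0.84 0.9 [-0.1 -0.9  0.6] 19.3
0.7 0.4 [ 0.6 -0.7  0. ] 19.7
0.55 -0.3 [-0.   0.4  0.2] 20.2
0.41 0.0 [-0.7  0.5 -1. ] 20.7
0.26 -1.3 [0.6 1.3 0.3] 21.2
0.12 0.6 [-0.7 -0.1  0.9] 21.6
```

View pics/m3.png

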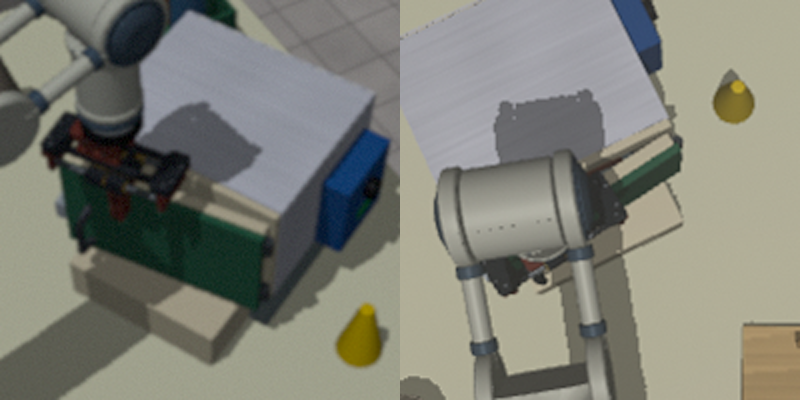

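The door is at about 0.12 rad, with the fingers on its outer face near the top edge and the ledge clear. The lip measures 11–18 mm behind the front face. I'll press it over the catch in small, slow steps.

Run:
```python
from h import *
from station import r
q=np.load("q.npy");past=False;pk=0
for al in np.arange(.11,-.04,-.008):
    (p,o),n=door(q,al,.025);r.servo_line(p,o,speed=.03);s=r.sense()
    f=s["contact_force"]@n;print(round(al,3),round(f,1),round(s["clock"],1))
    pk=max(pk,f)
    if f>30: break
    if al<.03 and pk>8 and f<3: past=True
(p,o),n=door(q,al,.09);r.wait(.2)
r.servo_line(p,o,speed=.12);(p,o),n=door(q,al,.2,.33);r.reach(p,o)
r.move_joints([60,0,75,0,104,0]);print(r.sense()["clock"])
for n_ in("top","scene"):cv2.imwrite(f"pics/{n_}4.png",r.snapshot(n_)["frame"][:,:,::-1])
a=np.hstack([cv2.resize(cv2.imread("pics/scene4.png")[100:250,250:400],(400,400),interpolation=2),cv2.resize(cv2.imread("pics/top4.png")[150:300,190:340],(400,400),interpolation=2)])
cv2.imwrite("pics/m4.png",a)
```

```text
0.11 1.2 22.0
0.102 -0.6 22.2
0.094 0.0 22.5
0.086 -0.6 22.7
0.078 0.4 23.0
0.07 0.6 23.2
0.062 -0.5 23.5
0.054 0.5 23.7
0.046 0.8 24.0
0.038 4.8 24.2
0.03 10.9 24.5
0.022 14.2 24.7
0.014 11.3 25.0
0.006 8.9 25.2
-0.002 5.7 25.5
-0.01 4.6 25.7
-0.018 12.1 26.0
-0.026 19.0 26.2
-0.034 27.9 26.5
29.8583
```

View pics/m4.png

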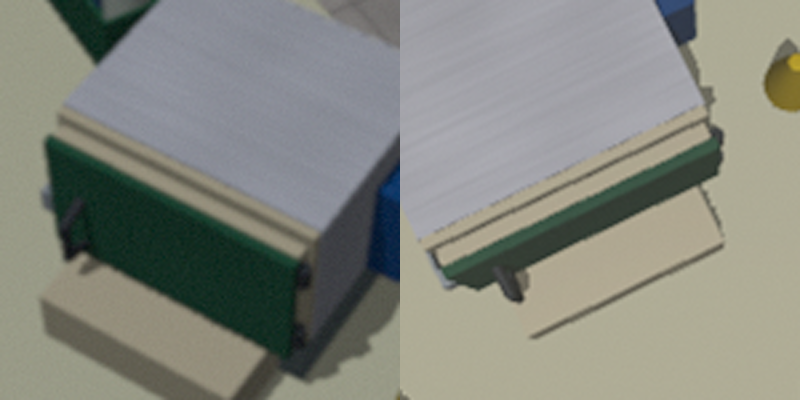

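The door is shut, its face parallel to the kiln front with an even gap. The force peaked at 14 N, fell to 5 N, then rose against a firm stop, which is what clicking past the catch should look like.

```bash
python3 -c "
from station import r
print(r.hand_in())"
```

```text
the job is handed in; nothing more can be done
None
```

The tray is inside the kiln, with its lip about 11–18 mm behind the front face, the door is shut on its catch, and the job is handed in; I couldn't see the cones once the tray was inside, and no verdict came back.

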